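# Shut the die keeper and start its clamp bolt

### The job

A pasta die sits in its holder: swing the keeper bar shut over the die until it clicks home in its detent, its hooked end round the bolt. Then start the clamp bolt in its threaded boss: turn its black knob backward (anticlockwise seen from above) until you feel the bolt drop into the thread, then turn it forward (clockwise) one full turn. Finish still gripping the knob between the fingers, with the bar left shut, and leave the other things on the board where they are.

Things in the scene. Friction and masses are not known exactly. Their poses are not given: they have to be found in the camera images.
- fixture: Die holder, screwed to the board: aluminium plate 100 x 250 x 14 mm; origin at the centre of its underside, z up, y from the hinge post (at y = -85 mm) to the threaded boss (at y = +85 mm, steel, 44 mm across, top 36 mm above the board). A brass die 72 mm across sits in a ring at its middle (top 34 mm).
- keeper (a joint): Angle of the keeper bar about its upright hinge (rad). 0 = shut in its detent, bar along the plate's +y; grows as it opens (anticlockwise from above) towards the plate's -x side, up to 1.6. It stays where it is left. In the last 0.12 rad a spring ball resists: about 8 to 12 N at the handle takes it past and it snaps in; a stop lies just past 0 (-0.01).
- keeper_handle (a point): Upright steel pin on the keeper bar, 14 mm across, from the bar's top (50 mm above the board) to 88 mm; this point is on its axis, 72 mm above the board, 95 mm from the hinge axis. The flat steel bar is 30 mm wide, 10 mm thick (40 to 50 mm up), 196 mm long; its hooked end passes round the bolt under the knob.
- keeper_hinge (a point): Hinge axis of the keeper bar, at the height of the bar's top (50 mm above the board).
- knob_center (a point): Centre of the bolt's knob, half-way up, on the bolt's upright axis. Black ribbed round knob 36 mm across, 36 mm tall, on a threaded shank 20 mm across, upright in the boss 170 mm from the hinge axis. The knob's underside stays at least 55 mm above the board. The bolt turns and moves along its axis only.
- knob: The same knob as a body; origin at the centre of its underside.
- bolt_turn (a joint): Turn of the bolt (rad), 0 at the start; positive = forward, clockwise from above; light friction (0.05 N m). It first rests loosely on the thread's end; turned backward it rises 0.95 mm per rad until, after 0.8 to 2 rad (differs each time), it is free to drop 6 mm: by its weight (0.25 kg) if the knob is not held up, or following a hand that presses lightly down.
- bolt_depth (a joint): How far down the bolt is (m), growing downward; 0 = just dropped to the start of the thread. At the start it is 4 to 6 mm higher (about -0.005). Turned forward after the drop it is in the thread and goes down 6 mm per turn, with about 1 mm of axial play; it then cannot be lifted out.
- wood_block: Grooved wooden shaping block, 105 x 52 x 22 mm; origin under its middle. A bystander: leave it alone.
- spare_die: Spare brass die, disc 70 mm across, 14 mm thick; origin under its middle. A bystander: leave it alone.
- knife: Table knife 205 mm long, lying flat; origin under its middle. A bystander: leave it alone.
- scraper: Bench scraper 120 mm wide, lying flat, 18 mm high; origin under its middle. A bystander: leave it alone.
- bowl: White bowl 120 mm across, 55 mm tall; origin under its middle. A bystander: leave it alone.
- flour_jar: Glass jar with a steel cap, 84 mm across, 130 mm tall; origin under its middle. A bystander: leave it alone.
- dowel: Thin wooden rolling dowel 240 mm long, 13 mm thick, lying; origin under its middle. A bystander: leave it alone.

How it is judged (in metres and radians):
On the way, in this order (a step that is already met when the one before it is completed fails the run):
1. the keeper bar is shut in its detent (value of joint keeper below 0.015 rad), for 0.2 s.
2. with the bar shut, the bolt has been turned backward and has dropped to the start of the thread (value of joint keeper below 0.02 rad and value of joint bolt_turn below -0.3 rad and value of joint bolt_depth between -0.002 and 0.002 m), for 0.1 s.
At the end, for the whole second after the job is handed in: The keeper bar is shut in its detent (joint below 0.02 rad), the bolt is about one turn into its thread (4 to 8 mm below where it dropped, that is two thirds to one and a third turns), at rest, and the fingers still grip the knob (over 2 N) (value of joint keeper below 0.02 rad and value of joint bolt_depth between 0.004 and 0.008 m and contact force between the fingers and knob above 2 N and velocity of joint bolt_turn between -0.1 and 0.1 rad/s); the arm keeps its last pose, push and grip.
It fails at once if one of the bystanders is moved by more than 30 mm (distance of any of wood_block, spare_die, knife, scraper, bowl, flour_jar, dowel from where it was at the start of the episode above 0.03 m).
It also fails if it takes over 67 s, if anything falls off the work surface, if the arm or the gripper's body presses on something with over 40 N, if the wrist force passes 120 N, or if a joint passes its speed limit or range.

### The arm

A 6-joint arm with a two-finger parallel gripper is mounted at the origin on the work surface. World frame = base frame: x ahead of the robot, y to its left, z up, the work surface at z = 0. Lengths are in mm, angles in degrees, forces in N, time in s.
With the tool pointing down it reaches from about 300 to 850 mm from the base axis. Payload 4.2 kg.
Tool frame: the origin (TCP) lies at the very end of the fingers, on their centre line; the grasp point (between the pads) lies 19 mm behind it; z points along the fingers, y is the line along which they close (so a half turn about z gives the same grasp; the last joint's range is limited). The gripper opens to 91 mm and grips with 3 to 60 N. Pads are 32 mm wide; open, the fingers measure 118 mm over their backs; the gripper's body (76 mm by 178 mm) begins 60 mm behind the grasp point.
Start: joints at [66.005, 18.312, 89.639, -0, 72.044, -1.146], TCP at [223.284, 529.894, 213.976] pointing down, gripper open.
Joint ranges: [-177.97, 177.97], [-48.28, 115.42], [12.27, 149.76], [-77.06, 257.06], [2.81, 150.46], [-146.56, 146.56]. Speed limits (degrees/s): [147.25, 147.25, 180, 180, 180, 180].

### API

Orientations are given as [roll, pitch, yaw] about the fixed x, y, z axes, in that order (R = Rz(yaw) Ry(pitch) Rx(roll)).
In Python, from workcell import env, eyes gives the robot as it stands.
- The arm moves only by the tool send_rows, never from a script. Its argument "targets" is text: rows parted by semicolons, each of 7 numbers parted by spaces: the shift along the tool's x, y, z in m, then the turn, a rotation vector about the tool's x, y, z in degrees, then the opening in per cent of the stroke, from 0 (shut) to 100 (fully open). A call has 1 to 12 rows; each row is the pose to reach, as a shift and turn from the pose commanded when the call began, along the tool's axes at that moment; what a row does not reach only later rows make up. A row lasts 1/12 s, in which the tool goes at most 41.7 mm and 7.16 degrees, less where a joint would pass 70% of its speed; a pose out of reach is approached as far as the arm can. A call with a gripper value outside its range is refused whole. The fingers move at their own pace and stop on an object; "grip_force" is the grip in N (left out, the last holds). Time passes only in rows, so rows that repeat a pose let the fingers close. It gives the time, the measured TCP pose, the force, the opening and the grip force at its end, in the units of the state.
- env.state(): the state, without advancing time (a new reading comes with each control period).
- eyes.grab_frame(name): name is "scene" or "top" or "wrist"; returns a dict with "image" (384x512x3 uint8, blue, green, red), "fovy" (degrees; the focal length in pixels is half the picture's height over the tangent of half this angle, whatever the lens; pixels are square), "cx", "cy" (the principal point, pixels), "D" ([k1, k2, p1, p2, k3] as OpenCV has them; the pictures are not rectified), "eye" and "attitude" of the camera in the world. Camera axes: x right, y up, looking along -z (the intrinsics and any distortion apply to the point x, -y, -z); pixel columns grow to the right and rows downward; lengths in mm; the calibration is good to about 2 mm. A picture is of the moment at which its call begins. There is no depth.
- env.job_done(): hands the job in; it is judged then, once.
The state is a dict: "time_s": time; "qpos": joint angles; "qvel": joint speeds; "effort": joint torques, N m; "ee_pos": TCP position; "ee_rot": TCP orientation; "force": force on the tool from outside, world axes, zero at the start; "torque": the same for the moment, N m; "gripper_width": finger opening in mm; "gripper_force": force on a finger pad.
Only numpy, scipy, OpenCV 4.12 (cv2) and the standard library are available. Lean on these libraries where they do the work, as an engineer would, in place of code of your own. Each camera call takes 0.05 s, during which the arm holds its last target. There are 200 camera calls.

## Working session

There is one attempt and no reset: what is moved stays moved. The work goes in short steps, Python scripts to look and compute and a tool call to move; the robot and the scene stay as the last step left them, time stands still between calls to the robot, and variables do not carry over. Pictures are saved under pics/ and viewed, at most 10 in all, crops included, and the job is handed in when it is done.

Besides the shell and the picture viewer there is one more tool, called after ">>>" as name(argument=value, ...), one argument or row to a line, values as JSON. send_rows: Moves the arm, as the interface text tells. Its arguments: {"type":"object","properties":{"targets":{"type":"string"},"grip_force":{"type":"number"}},"required":["targets"]}

```bash
mkdir -p pics; cat > h.py <<'E'
import numpy as np,cv2,json
from scipy.spatial.transform import Rotation as R
from workcell import env,eyes
def grab(n,fn=None):
    f=eyes.grab_frame(n)
    if fn: cv2.imwrite('pics/'+fn,f['image'])
    return f
def Rm(a):
    a=np.array(a,float)
    return a if a.shape==(3,3) else R.from_euler('xyz',a,degrees=True).as_matrix()
def ray(f,u,v):
    h=f['image'].shape[0];fl=h/2/np.tan(np.radians(f['fovy']/2))
    K=np.array([[fl,0,f['cx']],[0,fl,f['cy']],[0,0,1]])
    p=cv2.undistortPoints(np.array([[[u,v]]],float),K,np.array(f['D'],float))[0,0]
    return np.array(f['eye'],float),Rm(f['attitude'])@np.array([p[0],-p[1],-1])
def onz(f,u,v,z):
    o,d=ray(f,u,v);return o+d*(z-o[2])/d[2]
def proj(f,P):
    h=f['image'].shape[0];fl=h/2/np.tan(np.radians(f['fovy']/2))
    K=np.array([[fl,0,f['cx']],[0,fl,f['cy']],[0,0,1]])
    q=Rm(f['attitude']).T@(np.array(P,float)-np.array(f['eye']));q=q*[1,-1,-1]
    return cv2.projectPoints(q.reshape(1,1,3),np.zeros(3),np.zeros(3),K,np.array(f['D'],float))[0].ravel()
E
python3 - <<'E'
from h import *
for n in ('top','scene','wrist'):
    f=grab(n,n+'0.png');print(n,{k:v for k,v in f.items() if k!='image'})
print(env.state())
E
```

```text
top {'fovy': 43.52159167194471, 'cx': 254.3135113582611, 'cy': 188.85730569946, 'D': array([-0.10514303,  0.        ,  0.        ,  0.        ,  0.        ]), 'eye': array([ 359.37426514,    4.42814751, 1487.45585917]), 'attitude': array([  8.82686738,  -0.59212913, -89.91273531])}
scene {'fovy': 52.877065381743144, 'cx': 256.1627937378676, 'cy': 187.79475227491474, 'D': array([-0.12222583,  0.        ,  0.        ,  0.        ,  0.        ]), 'eye': array([1235.4262254 ,  285.43539174, 1138.06620615]), 'attitude': array([ 34.16621403,   0.1664131 , 114.08500758])}
wrist {'fovy': 63.89400034675697, 'cx': 256.32013415383506, 'cy': 188.63005109791996, 'D': array([-0.02096411,  0.        ,  0.        ,  0.        ,  0.        ]), 'eye': array([147.80854221, 561.99869466, 383.38253283]), 'attitude': array([-16.49499292,   0.0753022 ,  67.18222608])}
{'time_s': 0.15, 'qpos': array([ 6.60042840e+01,  1.83426587e+01,  8.96902395e+01,  2.31511690e-04,
        7.20431784e+01, -1.14666538e+00]), 'qvel': array([-0.01908709, -0.14723974, -0.16269236, -0.0511092 , -0.08209285,
        0.055411  ]), 'effort': array([-9.40360724e-05, -4.12768579e+01, -2.32157868e+01,  7.27784028e-02,
        4.34427056e-02, -9.36563970e-05]), 'ee_pos': array([223.12725768, 529.53463382, 213.3198586 ]), 'ee_rot': array([-1.79923943e+02, -1.74252116e-03,  1.57150877e+02]), 'force': array([0.76794222, 0.50260537, 0.16789607]), 'torque': array([-0.02441572, -0.02460744, -0.01022408]), 'gripper_force': 0.0, 'gripper_width': 91.34900543756858}
```

View pics/top0.png

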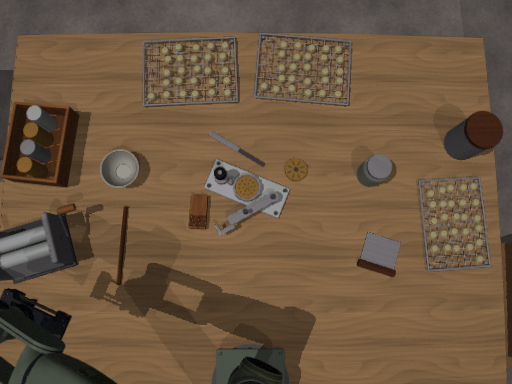

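View pics/scene0.png

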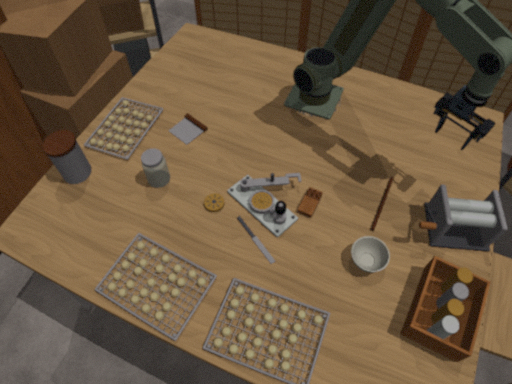

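Top view: the fixture is at about (247,188), the knob near (221,173), the hinge near (276,197), and the open bar's hook near (222,230). The wooden block at (199,211) lies close by. I'll enlarge crops of both views.

```bash
python3 - <<'E'
import cv2,numpy as np
a=cv2.imread('pics/top0.png')[145:245,185:315];b=cv2.imread('pics/scene0.png')[165:240,215:330]
a=cv2.resize(a,(780,600),interpolation=cv2.INTER_CUBIC)
b=cv2.resize(b,(800,522),interpolation=cv2.INTER_CUBIC)
cv2.imwrite('pics/a1.png',a);cv2.imwrite('pics/b1.png',b)
E
```

```text
(no output)
```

View pics/a1.png

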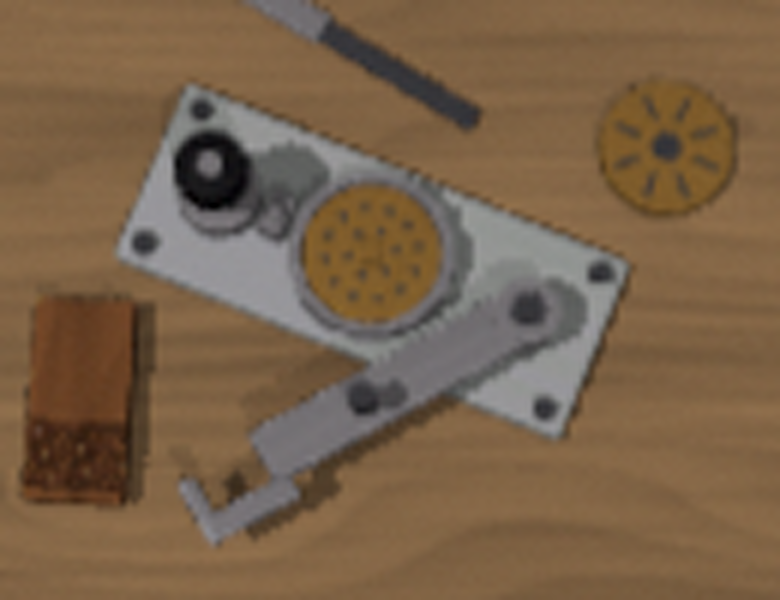

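View pics/b1.png

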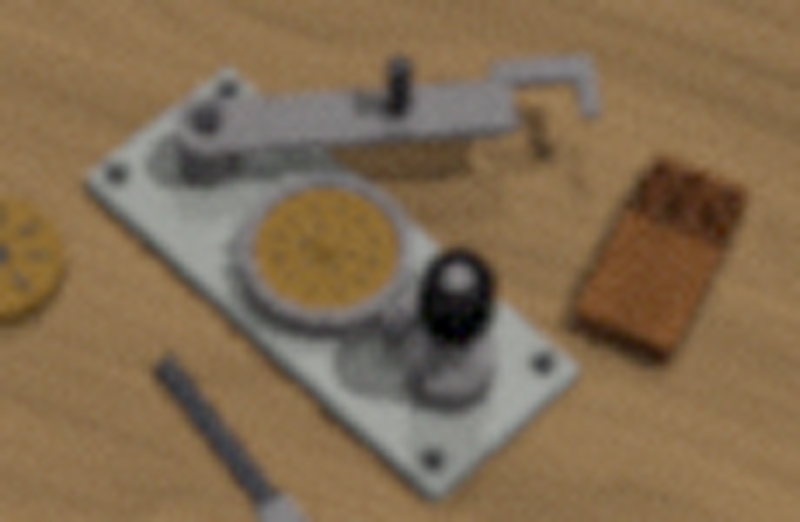

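Crop a (6x) shows the plate corners at (190,85), (630,262), (560,438) and (118,257). In the same crop, the hinge is at (527,308), the handle top at (364,397) and the knob top at (212,163). Crop b (7x) shows the knob top at (460,275), the handle top at (399,63) and the hinge at (207,118).

```bash
cat > m.py <<'E'
from h import *
t=grab('top');s=grab('scene')
A=lambda x,y:(185+x/6-.4,145+y/6-.4)
B=lambda x,y:(215+x/6.957-.4,165+y/6.957-.4)
def tri(a,b):
    o1,d1=ray(t,*A(*a));o2,d2=ray(s,*B(*b));d1/=np.linalg.norm(d1);d2/=np.linalg.norm(d2)
    M=np.stack([d1,-d2],1);k=np.linalg.lstsq(M,o2-o1,rcond=None)[0]
    p,q=o1+k[0]*d1,o2+k[1]*d2;return (p+q)/2,np.linalg.norm(p-q)
c=np.array([onz(t,*A(*p),14)[:2] for p in [(190,85),(630,262),(560,438),(118,257)]])
c2=np.array([onz(s,*B(*p),14)[:2] for p in [(435,500),(88,180),(230,68),(578,370)]])
for n,k in(('top',c),('scene',c2)):
    print(n,k.round(1).tolist(),'ctr',k.mean(0).round(1),'long',np.degrees(np.arctan2(*((k[0]-k[1]+k[3]-k[2])[::-1]))))
    print([np.linalg.norm(k[i]-k[i-1]).round(1) for i in range(4)])
print('die',onz(t,*A(372,252),34),onz(s,*B(325,253),34))
print('hinge',onz(t,*A(527,308),52),onz(s,*B(207,118),52))
print('handle',onz(t,*A(364,397),88),onz(s,*B(399,63),88),tri((364,397),(399,63)))
print('knob tri',tri((212,163),(460,275)))
E
python3 m.py
```

```text
top [[683.2, 108.8], [590.4, -120.0], [499.0, -83.2], [592.2, 144.8]] ctr [591.2  12.6] long 67.8495353392384
[np.float64(97.8), np.float64(247.0), np.float64(98.5), np.float64(246.3)]
scene [[687.0, 111.3], [591.8, -116.9], [499.3, -80.8], [594.5, 147.6]] ctr [593.1  15.3] long 67.35743385393504
[np.float64(99.3), np.float64(247.2), np.float64(99.3), np.float64(247.4)]
die [592.03003364  13.36567046  34.        ] [594.62009308  14.54320071  34.        ]
hinge [560.89813813 -64.73704551  52.        ] [556.58161399 -65.93754783  52.        ]
handle [511.81209605  16.65192036  88.        ] [511.77575465  16.92461859  88.        ] (array([511.77559291,  16.78059817,  87.94163294]), np.float64(0.2701972519235051))
knob tri (array([623.57614636,  91.92835399, 107.44840496]), np.float64(2.0564072052789535))
```

>>> send_rows(
  targets="-0.010 -0.008 0.002 0 0 1 44; -0.030 -0.023 0.005 0 0 3 44; -0.055 -0.043 0.008 0 0 5 44; -0.085 -0.066 0.012 0 0 7 44; -0.116 -0.090 0.016 0 0 9 44; -0.147 -0.114 0.020 0 0 12 44; -0.178 -0.138 0.024 0 0 14 44; -0.209 -0.162 0.029 0 0 17 44; -0.240 -0.186 0.034 0 0 20 44; -0.268 -0.208 0.038 0 0 22 44; -0.290 -0.225 0.042 0 0 24 44; -0.300 -0.233 0.044 0 0 25 44",
  grip_force=10,
)

```text
time_s: 1.25
ee_pos: [409.9, 194.9, 169.5]
ee_rot: [-179.9, 0.1, 131.9]
force: [-0.5, 0.2, 0.3]
gripper_width: 40.2
gripper_force: 0.0
```

```bash
cat > go.py <<'E'
import sys
from h import *
s=env.state();x,y,z,phi=map(float,sys.argv[1:5])
psi=s['ee_rot'][2];a=np.radians(psi);d=np.array([x,y,z])-s['ee_pos']
da=(phi+90-psi+180)%360-180
print('shift mm',[round(v,1) for v in (d[0]*np.cos(a)+d[1]*np.sin(a),d[0]*np.sin(a)-d[1]*np.cos(a),-d[2])],'rz',round(-da,1),'| pos',s['ee_pos'].round(1),'psi',round(psi,1),'q',s['qpos'].round(0),'F',s['force'].round(1),'vel',abs(s['qvel']).max().round(2))
E
python3 go.py 511.8 16.8 130 30.6
```

```text
shift mm [np.float64(-200.7), np.float64(-42.9), np.float64(39.5)] rz 11.3 | pos [409.9 194.9 169.5] psi 131.9 q [ 24.  10. 109.  -0.  62. -18.] F [-0.5  0.2  0.3] vel 17.05
```

>>> send_rows(
  targets="-0.010 -0.002 0.002 0 0 1 44; -0.030 -0.006 0.006 0 0 2 44; -0.060 -0.013 0.012 0 0 4 44; -0.090 -0.019 0.018 0 0 6 44; -0.120 -0.026 0.024 0 0 8 44; -0.150 -0.032 0.030 0 0 9 44; -0.175 -0.037 0.034 0 0 10 44; -0.192 -0.041 0.038 0 0 11 44; -0.201 -0.043 0.039 0 0 11.3 44; -0.201 -0.043 0.039 0 0 11.3 44; -0.201 -0.043 0.039 0 0 11.3 44; -0.201 -0.043 0.039 0 0 11.3 44",
)

```text
time_s: 2.25
ee_pos: [511.7, 21.7, 131.1]
ee_rot: [180.0, -0.0, 120.9]
force: [1.0, -0.4, 0.3]
gripper_width: 40.2
gripper_force: 0.0
```

```bash
python3 - <<'E'
from h import *
f=grab('wrist','w1.png')
for n,p in (('handle',(511.8,16.8,88)),('hinge',(560.2,-65,50)),('knobtop',(624,92,105)),('tcp',env.state()['ee_pos'])): print(n,proj(f,p).round(0))
E
python3 go.py 511.8 16.8 62 30.6
```

```text
handle [254. 218.]
hinge [254. 296.]
knobtop [449. 218.]
tcp [257. 239.]
shift mm [np.float64(-4.4), np.float64(-2.5), np.float64(69.2)] rz 0.3 | pos [511.7  21.8 131.2] psi 120.9 q [  1.  17. 105.   0.  58. -30.] F [ 0.2 -0.2 -0.6] vel 0.14
```

View pics/w1.png

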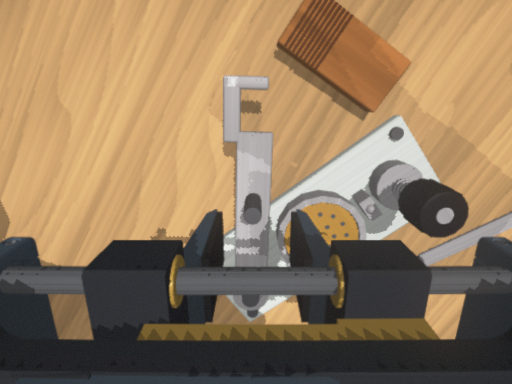

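The wrist view shows the handle pin at about (253,210) and the knob cap at (445,215). Both agree with the predictions, so I'm going down around the pin.

>>> send_rows(
  targets="-0.002 -0.001 0.005 0 0 0 44; -0.004 -0.002 0.017 0 0 0 44; -0.004 -0.002 0.034 0 0 0 44; -0.004 -0.002 0.051 0 0 0 44; -0.004 -0.002 0.064 0 0 0 44; -0.004 -0.002 0.071 0 0 0 44; -0.004 -0.002 0.071 0 0 0 24; -0.004 -0.002 0.071 0 0 0 24; -0.004 -0.002 0.071 0 0 0 24",
)

```text
time_s: 3.05
ee_pos: [513.3, 16.6, 60.7]
ee_rot: [179.9, 0.0, 120.9]
force: [0.8, 0.2, 0.1]
gripper_width: 23.7
gripper_force: 0.0
```

```bash
python3 - <<'E'
from h import *
s=env.state();psi=s['ee_rot'][2];a=np.radians(psi);p=s['ee_pos'];print(p,psi,s['force'],s['gripper_width'])
h=np.array([560.2,-65])
for th in range(53,-1,-5):
    th=max(th,0);b=np.radians(67.6+th);t=h+95*np.array([np.cos(b),np.sin(b)]);d=t-p[:2]
    print(th,[round(v,1) for v in(d[0]*np.cos(a)+d[1]*np.sin(a),d[0]*np.sin(a)-d[1]*np.cos(a))],'rz',round(psi-(67.6+th),1))
E
```

```text
[513.25775701  16.57960124  60.72304981] 120.87400730292838 [0.77377997 0.23206493 0.0868663 ] 23.658687206368647
53 [np.float64(0.9), np.float64(-1.1)] rz 0.3
48 [np.float64(0.5), np.float64(7.2)] rz 5.3
43 [np.float64(-0.6), np.float64(15.4)] rz 10.3
38 [np.float64(-2.5), np.float64(23.5)] rz 15.3
33 [np.float64(-5.0), np.float64(31.3)] rz 20.3
28 [np.float64(-8.2), np.float64(39.0)] rz 25.3
23 [np.float64(-12.1), np.float64(46.3)] rz 30.3
18 [np.float64(-16.6), np.float64(53.3)] rz 35.3
13 [np.float64(-21.6), np.float64(59.8)] rz 40.3
8 [np.float64(-27.3), np.float64(65.9)] rz 45.3
3 [np.float64(-33.4), np.float64(71.5)] rz 50.3
```

>>> send_rows(
  targets="0 0 0 0 0 0 5; 0 0 0 0 0 0 5; 0.001 0.003 0 0 0 2 5; 0.000 0.008 0 0 0 5 5; 0.000 0.015 0 0 0 10 5; -0.002 0.023 0 0 0 15 5; -0.005 0.031 0 0 0 20 5; -0.008 0.039 0 0 0 25 5; -0.012 0.046 0 0 0 30 5; -0.0165 0.053 0 0 0 35 5; -0.020 0.058 0 0 0 39 5; -0.0215 0.0595 0 0 0 40 5",
  grip_force=15,
)

```text
time_s: 4.05
ee_pos: [575.2, 26.1, 60.7]
ee_rot: [180.0, 0.2, 80.8]
force: [-2.5, -6.9, 4.6]
gripper_width: 13.4
gripper_force: 15.0
```

```bash
python3 - <<'E'
from h import *
s=env.state();psi=s['ee_rot'][2];a=np.radians(psi);p=s['ee_pos'];print(p,psi,s['force'],s['gripper_width'],s['gripper_force'])
h=np.array([560.2,-65]);v=p[:2]-h;print('theta',np.degrees(np.arctan2(v[1],v[0]))-67.6,np.linalg.norm(v))
for th in (10,7,4,2,0,-1,-2,-3):
    b=np.radians(67.6+th);t=h+95*np.array([np.cos(b),np.sin(b)]);d=t-p[:2]
    print(th,[round(v,1) for v in(d[0]*np.cos(a)+d[1]*np.sin(a),d[0]*np.sin(a)-d[1]*np.cos(a))],'rz',round(psi-(67.6+th),1))
E
```

```text
[575.17002268  26.06085238  60.67023757] 80.78316183469765 [-2.52788172 -6.88928421  4.57388309] 13.374969361791521 15.001675486564636
theta 13.064318165885325 92.28315347769697
10 [np.float64(2.6), np.float64(5.1)] rz 3.2
7 [np.float64(2.2), np.float64(10.0)] rz 6.2
4 [np.float64(1.5), np.float64(15.0)] rz 9.2
2 [np.float64(0.9), np.float64(18.2)] rz 11.2
0 [np.float64(0.2), np.float64(21.5)] rz 13.2
-1 [np.float64(-0.2), np.float64(23.1)] rz 14.2
-2 [np.float64(-0.6), np.float64(24.7)] rz 15.2
-3 [np.float64(-1.0), np.float64(26.3)] rz 16.2
```

>>> send_rows(
  targets="0.002 0.003 0 0 0 2 5; 0.002 0.006 0 0 0 4 5; 0.002 0.009 0 0 0 6 5; 0.0015 0.012 0 0 0 7.5 5; 0.0015 0.015 0 0 0 9 5; 0.001 0.018 0 0 0 11 5; 0.0005 0.020 0 0 0 12 5; 0 0.0215 0 0 0 13 5; 0 0.0225 0 0 0 13.5 5; 0 0.0225 0 0 0 13.5 5; 0 0.0225 0 0 0 13.5 5",
)

```text
time_s: 4.97
ee_pos: [594.0, 21.1, 60.4]
ee_rot: [-179.8, 0.5, 67.4]
force: [-6.5, -11.5, 5.6]
gripper_width: 13.5
gripper_force: 15.0
```

```bash
cat > st.py <<'E'
from h import *
s=env.state();psi=s['ee_rot'][2];p=s['ee_pos'];print(p.round(1),'phi',round(psi-90,1),'F',s['force'].round(1),'T',s['torque'].round(2),'w',round(s['gripper_width'],1),s['gripper_force'],s['qpos'].round(1))
h=np.array([560.2,-65]);v=p[:2]-h;print('theta',np.degrees(np.arctan2(v[1],v[0]))-67.6,np.linalg.norm(v),'t',s['time_s'])
E
python3 st.py
```

```text
[594.   21.1  60.4] phi -22.6 F [ -6.5 -11.5   5.6] T [-2.12  1.25 -0.01] w 13.5 15.00323697924614 [ 1.1 27.8 98.6 -0.4 53.9 23.9]
theta 0.9627026496383593 92.45233635826618 t 4.9667
```

>>> send_rows(
  targets="0 0.001 0 0 0 0 5; 0 0.002 0 0 0 0 5; 0 0.003 0 0 0 0 5; 0 0.003 0 0 0 0 5; 0 0.003 0 0 0 0 5",
)

```text
time_s: 5.38
ee_pos: [594.3, 21.0, 60.4]
ee_rot: [-179.5, 0.5, 67.4]
force: [-12.3, -7.7, 10.0]
gripper_width: 13.7
gripper_force: 15.0
```

```bash
python3 st.py; python3 - <<'E'
from h import *
grab('wrist','w2.png')
f=grab('top');cv2.imwrite('pics/t2.png',cv2.resize(f['image'][145:245,185:315],(780,600),interpolation=cv2.INTER_CUBIC))
E
```

```text
[594.3  21.   60.4] phi -22.6 F [-12.3  -7.7  10. ] T [-1.53  2.15 -0.04] w 13.7 15.017231851816177 [ 1.1 27.9 98.4 -0.3 54.4 23.8]
theta 0.7818622734385059 92.4801176805756 t 5.3833
```

View pics/w2.png

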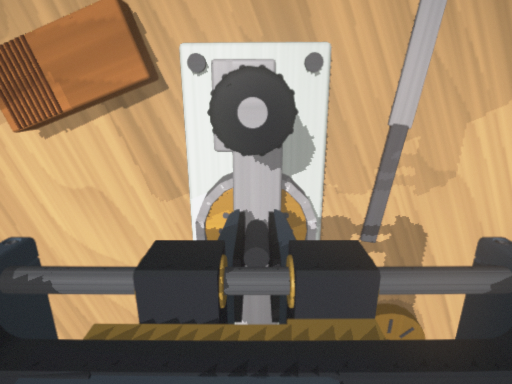

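The wrist view shows the bar along the plate's axis, with its edges at x 234 to 284 and the plate's centre at about 256, and the hook is under the knob. I'll press harder to make sure it is on the stop.

>>> send_rows(
  targets="0 0.002 0 0 0 0 5; 0 0.004 0 0 0 0 5; 0 0.005 0 0 0 0 5; 0 0.005 0 0 0 0 5; 0 0.005 0 0 0 0 5; 0 0.005 0 0 0 0 5",
)

```text
time_s: 5.98
ee_pos: [594.3, 21.0, 60.1]
ee_rot: [-178.9, 0.5, 67.4]
force: [-21.4, -2.0, 16.2]
gripper_width: 13.5
gripper_force: 15.0
```

```bash
python3 st.py
```

```text
[594.3  21.   60.1] phi -22.6 F [-21.4  -2.   16.2] T [-0.48  3.76  0.05] w 13.5 15.026385560631752 [ 0.9 28.2 97.9 -0.1 55.1 23.6]
theta 0.7687544253960255 92.51290725713326 t 5.9833
```

The bar is on the hard stop: 19 N tangential with no further movement, so it is shut. I'm opening, backing off and rising.

>>> send_rows(
  targets="0 -0.003 0 0 0 0 10; 0 -0.006 0 0 0 0 25; 0 -0.008 0 0 0 0 40; 0 -0.008 0 0 0 0 60; 0 -0.008 0 0 0 0 60; 0 -0.008 -0.010 0 0 0 66; 0 -0.008 -0.030 0 0 0 66; 0 -0.008 -0.050 0 0 0 66; 0 -0.008 -0.065 0 0 0 66; 0 -0.008 -0.070 0 0 0 66; 0 -0.008 -0.070 0 0 0 66",
)

```text
time_s: 6.9
ee_pos: [598.3, 24.9, 131.9]
ee_rot: [179.8, -0.1, 67.4]
force: [0.3, -0.4, -0.1]
gripper_width: 60.3
gripper_force: 0.0
```

```bash
python3 st.py;python3 go.py 624 92.5 128 10; python3 - <<'E'
from h import *
grab('wrist','w3.png')
t=grab('top');f=grab('scene')
print('knob exp',proj(t,(624,92.5,105)),proj(f,(624,92.5,105)))
for n,g in(('t',t),('s',f)):
    m=(g['image'].max(2)<55).astype(np.uint8);c=proj(g,(624,92.5,90)).astype(int)
    k,l,st,ce=cv2.connectedComponentsWithStats(m)
    for i in range(1,k):
        if np.hypot(*(ce[i]-c))<25 and st[i,4]>15: print(n,st[i],ce[i])
E
```

```text
[598.3  24.9 131.9] phi -22.6 F [ 0.3 -0.4 -0.1] T [-0.11  0.06  0.01] w 60.3 0.0 [ 1.3 23.8 93.6  0.  62.4 23.9]
theta -0.5797512962638933 97.63882277330102 t 6.9
shift mm [np.float64(72.3), np.float64(-2.3), np.float64(3.9)] rz -32.6 | pos [598.3  24.9 131.9] psi 67.4 q [ 1. 24. 94.  0. 62. 24.] F [ 0.3 -0.4 -0.1] vel 2.75
knob exp [219.45386295 171.88497218] [280.47310929 204.67608663]
t [214 134   4  71  82] [215.40243902 168.24390244]
s [275 201  11  14 103] [279.80582524 208.48543689]
```

View pics/w3.png

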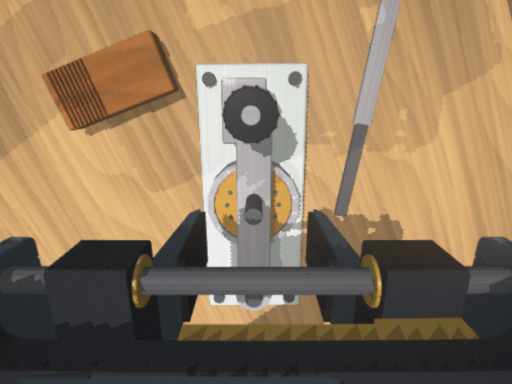

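The bar is still shut. The knob cap is at about (251,115) and the pin's top at about (254,205). I'll cast the knob's ray from this view, then move over it.

```bash
python3 - <<'E'
from h import *
f=grab('wrist')
im=f['image'];g=cv2.cvtColor(im,cv2.COLOR_BGR2GRAY)
m=(g<75).astype(np.uint8);m[180:]=0;m[:,:215]=0;m[:,285:]=0;m[:82]=0
k,l,st,ce=cv2.connectedComponentsWithStats(m);i=1+np.argmax(st[1:,4]);print(st[i],ce[i])
x,y,w,h=st[i,:4]
for z in (95,100,105):
    print(z,onz(f,251,115,z).round(1),'diam',np.linalg.norm(onz(f,x,115,z)-onz(f,x+w,115,z)).round(1), 'ctr bbox',onz(f,x+w/2,y+h/2,z).round(1))
print('handle',onz(f,254,205,88))
print([np.linalg.norm(onz(f,199,65,14)-onz(f,307,65,14))])
E
```

```text
[ 226   85   57   57 1820] [255.11868132 115.57692308]
95 [618.9  91.6  95. ] diam 36.9 ctr bbox [621.3  91.6  95. ]
100 [619.1  91.8 100. ] diam 35.9 ctr bbox [621.4  91.8 100. ]
105 [619.2  92.  105. ] diam 35.0 ctr bbox [621.6  92.  105. ]
handle [595.79221256  31.71009241  88.        ]
[np.float64(93.54959954324326)]
```

```bash
python3 go.py 622.3 92.5 67 10
```

```text
shift mm [np.float64(72.5), np.float64(-2.0), np.float64(61.8)] rz -32.6 | pos [596.2  24.8 128.8] psi 67.4 q [ 1. 24. 94.  0. 62. 24.] F [-0.7  0.   0.3] vel 0.32
```

>>> send_rows(
  targets="0.008 0 0 0 0 -4 66; 0.025 -0.001 0 0 0 -10 66; 0.045 -0.002 0 0 0 -17 66; 0.062 -0.002 0 0 0 -24 66; 0.071 -0.002 0 0 0 -30 66; 0.0725 -0.002 0 0 0 -32.6 66; 0.0725 -0.002 0.010 0 0 -32.6 66; 0.0725 -0.002 0.027 0 0 -32.6 66; 0.0725 -0.002 0.044 0 0 -32.6 66; 0.0725 -0.002 0.057 0 0 -32.6 66; 0.0725 -0.002 0.062 0 0 -32.6 66; 0.0725 -0.002 0.062 0 0 -32.6 66",
)

```text
time_s: 8.1
ee_pos: [621.3, 92.0, 65.3]
ee_rot: [-179.7, -0.0, 99.9]
force: [-0.9, -0.2, 1.0]
gripper_width: 60.5
gripper_force: 0.0
```

>>> send_rows(
  targets="0 0 0 0 0 0 55; 0 0 0 0 0 0 45; 0 0 0 0 0 0 30; 0 0 0 0 0 0 30; 0 0 0 0 0 0 30; 0 0 0 0 0 0 30; 0 0 0 0 0 0 30; 0 0 0 0 0 0 30",
  grip_force=15,
)

```text
time_s: 8.77
ee_pos: [621.9, 92.3, 68.6]
ee_rot: [-179.9, 0.0, 100.0]
force: [-5.4, -1.4, 5.9]
gripper_width: 35.5
gripper_force: 15.0
```

```bash
python3 st.py
```

```text
[621.9  92.3  68.6] phi 10.0 F [-5.4 -1.4  5.9] T [-0.34  0.95 -0.04] w 35.5 15.000790804624557 [ 7.4 29.8 93.4 -0.  56.9 -2.6]
theta 0.9680058040925843 168.94920916050125 t 8.7667
```

>>> send_rows(
  targets="0 -0.001 0 0 0 0 30; 0 -0.002 0 0 0 -3 30; 0 -0.002 0 0 0 -8 30; 0 -0.002 0 0 0 -13 30; 0 -0.002 0 0 0 -18 30; 0 -0.002 0 0 0 -23 30; 0 -0.002 0 0 0 -28 30; 0 -0.002 0 0 0 -33 30; 0 -0.002 0 0 0 -38 30; 0 -0.002 0 0 0 -40 30; 0 -0.002 0 0 0 -40 30",
)

```text
time_s: 9.68
ee_pos: [621.3, 91.8, 69.3]
ee_rot: [180.0, 0.1, 140.0]
force: [-3.5, -1.9, 7.6]
gripper_width: 35.6
gripper_force: 15.0
```

```bash
python3 st.py
```

```text
[621.3  91.8  69.3] phi 50.0 F [-3.5 -1.9  7.6] T [-0.4   0.77 -0.  ] w 35.6 15.000032633543015 [  7.4  29.6  93.6  -0.   56.7 -42.6]
theta 1.1236548769540349 168.25792485395206 t 9.6833
```

>>> send_rows(
  targets="0 0 0 0 0 -5 30; 0 0 0 0 0 -10 30; 0 0 0 0 0 -15 30; 0 0 0 0 0 -15 30",
)

```text
time_s: 10.02
ee_pos: [621.1, 91.6, 69.5]
ee_rot: [-180.0, 0.1, 155.1]
force: [-4.1, -2.9, 9.1]
gripper_width: 35.8
gripper_force: 15.0
```

>>> send_rows(
  targets="0 0 0 0 0 -5 30; 0 0 0 0 0 -10 30; 0 0 0 0 0 -15 30; 0 0 0 0 0 -15 30",
)

```text
time_s: 10.35
ee_pos: [621.0, 91.4, 69.7]
ee_rot: [-179.9, 0.1, 170.1]
force: [-4.7, -3.7, 9.6]
gripper_width: 35.6
gripper_force: 15.0
```

>>> send_rows(
  targets="0 0 0 0 0 -5 30; 0 0 0 0 0 -10 30; 0 0 0 0 0 -13 30; 0 0 0 0 0 -13 30",
)

```text
time_s: 10.68
ee_pos: [621.1, 91.1, 69.8]
ee_rot: [-179.9, 0.1, -176.9]
force: [-4.3, -3.8, 10.7]
gripper_width: 35.7
gripper_force: 15.0
```

>>> send_rows(
  targets="0 0 0 0 0 -5 30; 0 0 0 0 0 -10 30; 0 0 0 0 0 -13 30; 0 0 0 0 0 -13 30",
)

```text
time_s: 11.02
ee_pos: [620.9, 91.0, 69.0]
ee_rot: [-179.9, -0.0, -163.9]
force: [-4.6, -4.9, 7.0]
gripper_width: 35.6
gripper_force: 15.0
```

>>> send_rows(
  targets="0 0 0 0 0 0 30; 0 0 0 0 0 0 30",
)

```text
time_s: 11.18
ee_pos: [620.9, 91.0, 69.0]
ee_rot: [-179.9, -0.0, -164.0]
force: [-3.2, -4.0, 7.4]
gripper_width: 35.6
gripper_force: 15.0
```

>>> send_rows(
  targets="0.001 -0.001 0 0 0 0 30; 0.0017 -0.0012 0 0 0 0 30; 0.0017 -0.0012 0 0 0 -4 30; 0.0017 -0.0012 0 0 0 -8 30; 0.0017 -0.0012 0 0 0 -8 30",
  grip_force=25,
)

```text
time_s: 11.6
ee_pos: [620.9, 90.6, 68.0]
ee_rot: [-179.9, 0.2, -156.0]
force: [1.3, 0.5, -1.5]
gripper_width: 36.0
gripper_force: 25.0
```

```bash
python3 st.py
```

```text
[620.9  90.6  68. ] phi -246.0 F [ 1.3  0.5 -1.5] T [-0.02 -0.16  0.05] w 36.0 24.997751712799072 [   7.3   29.6   93.9   -0.    56.3 -106.8]
theta 1.1002799478121403 167.01437851273184 t 11.6
```

The lift force is gone, so the bolt is free. I'm following it down.

>>> send_rows(
  targets="0 0 0.001 0 0 0 30; 0 0 0.002 0 0 0 30; 0 0 0.003 0 0 0 30; 0 0 0.004 0 0 0 30; 0 0 0.005 0 0 0 30; 0 0 0.006 0 0 0 30; 0 0 0.006 0 0 0 30; 0 0 0.006 0 0 0 30",
)

```text
time_s: 12.27
ee_pos: [620.9, 90.6, 64.3]
ee_rot: [-179.9, 0.2, -156.1]
force: [0.9, -1.1, 9.0]
gripper_width: 35.7
gripper_force: 25.0
```

```bash
python3 st.py
```

```text
[620.9  90.6  64.3] phi -246.1 F [ 0.9 -1.1  9. ] T [-0.06  0.01  0.  ] w 35.7 25.002833604812622 [   7.3   29.8   94.1    0.    55.9 -106.7]
theta 1.0876884072216768 167.05880986218162 t 12.2667
```

The bolt dropped 3.7 to 6 mm and seated, with 9 N upward. Now I turn it forward, following the pitch.

>>> send_rows(
  targets="0 0 0 0 0 0 30; 0 0 0 0 0 0 30; 0 0 0 0 0 3 30; 0 0 0.0001 0 0 8 30; 0 0 0.0002 0 0 14 30; 0 0 0.0003 0 0 20 30; 0 0 0.0004 0 0 26 30; 0 0 0.0005 0 0 32 30; 0 0 0.0006 0 0 38 30; 0 0 0.0007 0 0 44 30; 0 0 0.0008 0 0 49 30; 0 0 0.0008 0 0 50 30",
)

```text
time_s: 13.27
ee_pos: [620.9, 91.5, 63.5]
ee_rot: [179.8, 0.1, 153.7]
force: [0.9, 1.8, 9.5]
gripper_width: 35.8
gripper_force: 25.0
```

```bash
python3 st.py
```

```text
[620.9  91.5  63.5] phi 63.7 F [0.9 1.8 9.5] T [0.22 0.08 0.12] w 35.8 25.00326097011566 [  7.3  29.9  94.2   0.1  55.7 -56.5]
theta 1.1948704528860787 167.8204944328778 t 13.2667
```

>>> send_rows(
  targets="0 0 0.0001 0 0 3 30; 0 0 0.0002 0 0 8 30; 0 0 0.0003 0 0 14 30; 0 0 0.0004 0 0 20 30; 0 0 0.0005 0 0 26 30; 0 0 0.0006 0 0 32 30; 0 0 0.0007 0 0 38 30; 0 0 0.0008 0 0 44 30; 0 0 0.0009 0 0 50 30; 0 0 0.001 0 0 56 30; 0 0 0.0011 0 0 61 30; 0 0 0.0011 0 0 65 30",
)

```text
time_s: 14.27
ee_pos: [621.8, 92.2, 62.4]
ee_rot: [179.7, -0.2, 88.7]
force: [3.1, 3.8, 6.0]
gripper_width: 35.8
gripper_force: 25.0
```

>>> send_rows(
  targets="0 0 0.0001 0 0 3 30; 0 0 0.0002 0 0 8 30; 0 0 0.0003 0 0 14 30; 0 0 0.0004 0 0 20 30; 0 0 0.0005 0 0 26 30; 0 0 0.0006 0 0 32 30; 0 0 0.0007 0 0 38 30; 0 0 0.0008 0 0 44 30; 0 0 0.0009 0 0 50 30; 0 0 0.001 0 0 56 30; 0 0 0.0011 0 0 61 30; 0 0 0.0011 0 0 65 30",
)

```text
time_s: 15.27
ee_pos: [622.9, 91.6, 61.4]
ee_rot: [179.9, -0.5, 23.7]
force: [5.0, 1.4, 5.6]
gripper_width: 35.4
gripper_force: 25.0
```

```bash
python3 st.py
```

```text
[622.9  91.6  61.4] phi -66.3 F [5.  1.4 5.6] T [ 0.22 -0.52  0.13] w 35.4 24.99792605638504 [ 7.3 30.  94.2  0.1 55.3 73.5]
theta 0.5699745436576649 168.66475998134607 t 15.2667
```

>>> send_rows(
  targets="0.001 0 0.0001 0 0 3 30; 0.002 0 0.0002 0 0 8 30; 0.002 0 0.0003 0 0 14 30; 0.002 0 0.0004 0 0 20 30; 0.002 0 0.0005 0 0 26 30; 0.002 0 0.0006 0 0 32 30; 0.002 0 0.0007 0 0 38 30; 0.002 0 0.0008 0 0 44 30; 0.002 0 0.0009 0 0 50 30; 0.002 0 0.001 0 0 56 30; 0.002 0 0.001 0 0 60 30; 0.002 0 0.001 0 0 60 30",
)

```text
time_s: 16.27
ee_pos: [622.9, 90.6, 60.3]
ee_rot: [-179.9, -0.2, -36.2]
force: [0.8, -2.8, 9.1]
gripper_width: 35.4
gripper_force: 25.0
```

```bash
python3 st.py; python3 go.py 622.3 92 60.5 30
```

```text
[622.9  90.6  60.3] phi -126.2 F [ 0.8 -2.8  9.1] T [-0.62  0.19 -0.06] w 35.4 25.007608830928802 [ 7.300e+00  3.020e+01  9.410e+01 -1.000e-01  5.550e+01  1.335e+02]
theta 0.4470910877954708 167.73800724975084 t 16.2667
shift mm [np.float64(-1.3), np.float64(-0.8), np.float64(-0.2)] rz -156.2 | pos [622.9  90.6  60.3] psi -36.2 q [  7.  30.  94.  -0.  56. 134.] F [ 0.8 -2.8  9.1] vel 4.11
```

>>> send_rows(
  targets="0 0 -0.001 0 0 0 30; 0 0 -0.003 0 0 0 45; 0 0 -0.003 0 0 0 58; 0 0 -0.003 0 0 0 58; 0 0 -0.003 0 0 0 58; 0 0 -0.003 0 0 -4 58; 0 0 -0.003 0 0 -10 58; 0 0 -0.003 0 0 -17 58; 0 0 -0.003 0 0 -24 58; 0 0 -0.003 0 0 -31 58; 0 0 -0.003 0 0 -38 58; 0 0 -0.003 0 0 -45 58",
)

```text
time_s: 17.27
ee_pos: [621.0, 91.6, 60.5]
ee_rot: [-180.0, 0.1, 9.3]
force: [0.1, -0.2, 0.2]
gripper_width: 52.5
gripper_force: 0.0
```

>>> send_rows(
  targets="0 0 0 0 0 -7 58; 0 0 0 0 0 -14 58; 0 0 0 0 0 -21 58; 0 0 0 0 0 -28 58; 0 0 0 0 0 -35 58; 0 0 0 0 0 -42 58; 0 0 0 0 0 -49 58; 0 0 0 0 0 -56 58; 0 0 0 0 0 -63 58; 0 0 0 0 0 -70 58; 0 0 0 0 0 -77 58; 0 0 0 0 0 -82 58",
)

```text
time_s: 18.27
ee_pos: [621.0, 91.6, 60.4]
ee_rot: [-179.9, -0.0, 91.3]
force: [-1.0, 0.2, 1.0]
gripper_width: 52.6
gripper_force: 0.0
```

>>> send_rows(
  targets="0 0 0 0 0 -3 58; 0 0 0 0 0 -3 58; 0 0 0 0 0 -3 58",
)

```text
time_s: 18.52
ee_pos: [621.2, 91.5, 60.6]
ee_rot: [-179.9, -0.0, 93.9]
force: [-0.5, 0.7, 0.8]
gripper_width: 52.5
gripper_force: 0.0
```

```bash
python3 go.py 622 91.8 60 4;python3 st.py; python3 - <<'E'
from h import *
f=grab('wrist','w4.png')
E
```

```text
shift mm [np.float64(0.2), np.float64(0.8), np.float64(0.6)] rz -0.1 | pos [621.2  91.5  60.6] psi 93.9 q [ 7. 30. 94.  0. 56.  3.] F [-0.5  0.7  0.8] vel 0.24
[621.2  91.5  60.6] phi 3.9 F [-0.5  0.7  0.8] T [-0.08  0.05  0.07] w 52.5 0.0 [ 7.3 30.2 94.1  0.  55.8  3.4]
theta 1.1153632611575972 167.95821056798857 t 18.5167
```

View pics/w4.png

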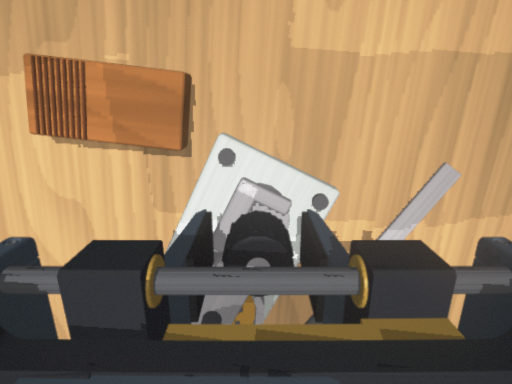

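The knob sits centred between the open fingers at about (258,245), and the hook passes round the bolt. I'm gripping again and turning the remaining 115° or so.

>>> send_rows(
  targets="0 0.001 0 0 0 0 45; 0 0.001 0 0 0 0 30; 0 0.001 0 0 0 0 30; 0 0.001 0 0 0 0 30; 0 0.001 0 0 0 0 30; 0 0.001 0 0 0 0 30",
)

```text
time_s: 19.07
ee_pos: [622.1, 91.5, 60.9]
ee_rot: [-180.0, -0.0, 93.9]
force: [-2.2, -0.4, 0.2]
gripper_width: 35.6
gripper_force: 25.0
```

>>> send_rows(
  targets="0 0 0.0003 0 0 3 30; 0 0 0.0006 0 0 8 30; 0 0 0.0008 0 0 14 30; 0 0 0.0009 0 0 20 30; 0 0 0.001 0 0 26 30; 0 0 0.0011 0 0 32 30; 0 0 0.0012 0 0 38 30; 0 0 0.0013 0 0 44 30; 0 0 0.0014 0 0 50 30; 0 0 0.0015 0 0 55 30; 0 0 0.0015 0 0 58 30; 0 0 0.0015 0 0 58 30",
)

```text
time_s: 20.07
ee_pos: [622.4, 91.3, 59.9]
ee_rot: [180.0, 0.0, 35.9]
force: [-2.5, -0.1, 2.7]
gripper_width: 36.2
gripper_force: 25.0
```

```bash
python3 st.py
```

```text
[622.4  91.3  59.9] phi -54.1 F [-2.5 -0.1  2.7] T [-0.2   0.46 -0.04] w 36.2 25.0014790892601 [ 7.3 30.3 94.  -0.  55.7 61.4]
theta 0.7003550924868023 168.2137162953886 t 20.0667
```

>>> send_rows(
  targets="0 0 0.0001 0 0 3 30; 0 0 0.0002 0 0 8 30; 0 0 0.0003 0 0 14 30; 0 0 0.0004 0 0 20 30; 0 0 0.0005 0 0 26 30; 0 0 0.0006 0 0 32 30; 0 0 0.0007 0 0 38 30; 0 0 0.0008 0 0 44 30; 0 0 0.0009 0 0 50 30; 0 0 0.0010 0 0 55 30; 0 0 0.001 0 0 58 30; 0 0 0.001 0 0 58 30",
)

```text
time_s: 21.07
ee_pos: [622.4, 91.0, 58.9]
ee_rot: [180.0, -0.0, -22.0]
force: [-3.7, -1.7, 5.0]
gripper_width: 35.5
gripper_force: 25.0
```

>>> send_rows(
  targets="0 0 0 0 0 0 30; 0 0 0 0 0 0 30; 0 0 0 0 0 0 30; 0 0 0 0 0 0 30",
)

```text
time_s: 21.4
ee_pos: [622.4, 91.0, 58.9]
ee_rot: [180.0, -0.0, -21.9]
force: [-2.2, -3.1, 5.7]
gripper_width: 35.8
gripper_force: 25.0
```

```bash
python3 st.py
```

```text
[622.4  91.   58.9] phi -111.9 F [-2.2 -3.1  5.7] T [-0.44  0.69 -0.06] w 35.8 25.000747740268707 [  7.3  30.4  94.   -0.   55.6 119.2]
theta 0.6574660008101461 167.94875807238148 t 21.4
```

```bash
python3 -c "
from h import *
print(env.job_done())"
```

```text
the job is handed in; nothing more can be done
None
```

The job is handed in; no verdict came back. The keeper bar is pressed home onto its stop, the bolt dropped into the thread after about 104° backward and was then turned about 356° forward (about 6 mm down), and the knob is still gripped at 25 N.

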